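# Hold the set-screw collar on the spindle's flat

## Task

On the bench an upright spindle shaft stands in its grey bearing block. Turn the shaft until its flat faces squarely to the pair of rails (the key guide) on top of the block, then pick up the collar with the set-screw (not the plain ring), slide it down over the shaft with its screw on the flat, and press it down until the spring-loaded brass sleeve under it is fully home on its stop. Finish while still gripping the collar and holding it pressed down there, so that I can tighten the screw, and leave the other things on the bench where they are.

Things in the scene. Friction and masses are not known exactly. Their poses are not given: they have to be found in the camera images.
- block: painted grey bearing block, fixed to the bench, 140 x 130 mm foot, 120 x 100 mm body, top face 70 mm above the bench. Origin: centre of its underside, under the shaft's axis; z up; its x axis points to the side of its top that carries the key guide: two short dark rails along x (46 to 58 mm from the axis, 18 mm apart inside, 12 mm high, so 82 mm above the bench)
- shaft (a joint): turn of the upright steel shaft about its vertical axis, rad, counter-clockwise from above positive. 0: the flat faces along the block's x axis, squarely to the key guide. Starts 0.5 to 1.4; can turn from -2.6 to 2.6. It turns stiffly (about 0.06 N m) and stays where it is left
- shaft_top (a point): centre of the shaft's top end, on its axis, 120 mm above the bench; z up, x axis square to the flat, pointing out of it (it turns with the shaft). The shaft is D-shaped over the whole length that shows: 32 mm round, with one flat 10 mm from the axis (26 mm from flat to opposite side, flat 25 mm wide), so the middle between flat and opposite side lies 3 mm from the axis, away from the flat. The top 4 mm taper in by 3 mm
- sleeve (a joint): spring-loaded brass thrust sleeve around the foot of the shaft, m pressed down: 0 = up, 0.008 = down at its stop. Takes 6 N to start moving and 12 N at the stop; springs back when let go
- sleeve_top (a point): centre of the sleeve's flat top, 48 mm across, on the shaft's axis: 84 mm above the bench when up, 76 mm at its stop
- collar: steel shaft collar lying flat on the bench: 54 mm outside, 36 mm bore, 28 mm high, about 0.27 kg. Origin: centre of its underside; z up through the bore; x axis points to its set-screw, the 14 mm wide dark screw head sticking out to 42 mm from the centre at half height. Inside, the screw's 7 mm wide tip stands into the bore to 12.3 mm from the centre, so the collar goes over the shaft only with the screw on the flat
- collar_screw (a point): middle of the collar's screw head, 34 mm from the collar's centre along its x, 14 mm above its underside; same axes as the collar
- spacer: plain steel spacer ring that looks like the collar but has no set-screw: 54 mm outside, 36 mm bore, 16 mm high, lying flat; bystander. Origin: centre of its underside
- gouge: turning gouge lying down: dark wooden handle 170 mm, steel blade 150 mm; bystander. Origin: on the bench under the joint of handle and blade, x along the blade
- blank: square wooden turning blank 200 x 32 x 32 mm lying on the bench, x along it; bystander. Origin: centre of its underside
- centre: steel lathe drive centre standing on its 32 mm foot, 77 mm tall; bystander. Origin: centre of its foot
- jar: amber glass wax jar with steel cap, 68 mm wide, 60 mm high; bystander. Origin: centre of its underside
- brush: bench brush lying along its x; bystander. Origin: on the underside, about mid-length
- hexkey: L-shaped hex key of 7 mm bar, arms 100 mm (x) and 34 mm (y), lying flat; bystander. Origin: under the corner of the L

How it is judged:
On the way, in this order (a step that is already met when the one before it is completed fails the run):
1. the shaft is turned so that its flat faces the key guide (within 0.2 rad) (value of joint shaft between -0.2 and 0.2 rad), for 0.2 s.
2. the collar is over the shaft, screw on the flat, down at the sleeve (horizontal distance between collar and shaft_top below 0.004 m and angle between the x axis of collar and the x axis of shaft_top, either way round below 0.2 rad and x of collar_screw in the frame of shaft_top above 0.015 m and angle between collar's own z axis and vertical below 0.1 rad and z of collar in the frame of block below 0.088 m), for 0.1 s.
At the end, for the whole second after the job is handed in: Fingers still on the collar (over 5 N); collar level (0.1 rad), centred on the shaft (4 mm), screw on the flat (0.2 rad), underside within 3 mm of the stop height, sleeve pressed at least 6.8 of 8 mm; flat facing the key guide (0.2 rad); at rest (all of step 1 and horizontal distance between collar and shaft_top below 0.004 m and angle between the x axis of collar and the x axis of shaft_top, either way round below 0.2 rad and x of collar_screw in the frame of shaft_top above 0.015 m and angle between collar's own z axis and vertical below 0.1 rad and value of joint sleeve above 0.0068 m and z of collar in the frame of block below 0.079 m and contact force between the fingers and collar above 5 N and linear speed of collar below 0.02 m/s); the arm keeps its last pose, push and grip.
It fails at once if another thing on the bench is moved more than 30 mm (distance of any of spacer, gouge, blank, centre, jar, brush, hexkey from where it was at the start of the episode above 0.03 m).
It also fails if it takes over 51 s, if anything falls off the work surface, if the arm or the gripper's body presses on something with over 40 N, if the wrist force passes 120 N, or if a joint passes its speed limit or range.

## Robot

A 7-joint arm with a two-finger parallel gripper is mounted at the origin on the work surface. World frame = base frame: x ahead of the robot, y to its left, z up, the work surface at z = 0. Lengths are in m, angles in rad, forces in N, time in s.
With the tool pointing down it reaches from about 0.425 to 0.925 m from the base axis. Payload 6.8 kg.
Tool frame: the origin (TCP) lies at the very end of the fingers, on their centre line; the grasp point (between the pads) lies 19 mm behind it; x points along the fingers, y is the direction in which the jaws open and shut, and the axes are right-handed (so a half turn about x gives the same grasp; the last joint's range is limited). The gripper opens to 85 mm and grips with 20 to 120 N. Pads are 22 mm wide; open, the fingers measure 114 mm over their backs; the gripper's body (76 mm by 85 mm) begins 54 mm behind the grasp point. The pads swing forward as they close: fully open they stand 13 mm farther back than shut.
Start: joints at [1.183, 0.477, 0.022, 1.555, -0.011, 1.109, -0.083], TCP at [0.186, -0.649, 0.231] pointing down, gripper open.
Joint ranges: [-2.96, 2.96], [-0.34, 2.1], [-1.41, 1.46], [0.24, 2.44], [-1.37, 4.51], [0.17, 1.92], [-2.96, 2.96]. Speed limits (rad/s): [2.39, 2.39, 3.14, 3.14, 3.14, 3.14, 3.14].

## Interface

Orientations are given as a rotation vector (axis times angle).
In Python, from bench import get_obs, grab_frame, camera_info, hand_in gives the robot as it stands.
- The arm moves only by the tool apply_moves, never from a script. Its argument "series" is text: rows parted by semicolons, each of 7 numbers parted by spaces: the turn, a rotation vector about the tool's x, y, z in rad, then the shift along the tool's x, y, z in m, then the opening, from 0 (shut) to 1 (fully open). In form: wx wy wz tx ty tz hand; .... A call has 1 to 12 rows; each row is the pose to reach, as a shift and turn from the pose commanded when the call began, along the tool's axes at that moment; what a row does not reach only later rows make up. A row lasts 1/8 s, in which the tool goes at most 62.5 mm and 10.7 degrees, less where a joint would pass 70% of its speed; a pose out of reach is approached as far as the arm can. A call with a gripper value outside its range is refused whole. The fingers move at their own pace and stop on an object; "force" is the grip in N (left out, the last holds). Time passes only in rows, so rows that repeat a pose let the fingers close. It gives the time, the measured TCP pose, the force and the opening at its end, in the units of the state.
- get_obs(): the state, without advancing time (a new reading comes with each control period).
- grab_frame(name): name is "side" or "top"; returns the picture (400x640x3 uint8, blue, green, red); there is no depth.
- camera_info(name): a dict with "fov_y" (degrees; the focal length in pixels is half the picture's height over the tangent of half this angle, whatever the lens; pixels are square), "cx", "cy" (the principal point, pixels), "rvec" (rotation vector, rad) and "tvec" (3), from world to camera coordinates, as OpenCV has them. Camera axes: x right, y down, z forward; pixel columns grow to the right and rows downward; lengths in m; the calibration is good to about 2 mm. A picture is of the moment at which its call begins. camera_info takes no time and is no camera call.
- hand_in(): hands the job in, once; it reports no verdict.
The state is a dict: "clock": time; "joints": joint angles; "qvel": joint speeds; "tau": joint torques, N m; "tcp_pos": TCP position; "orientation": TCP orientation; "contact_force": force on the tool from outside, world axes, zero at the start; "moment": the same for the moment, N m; "grip_width": finger opening in m.
Only numpy, scipy, OpenCV 4.12 (cv2) and the standard library are available. Lean on these libraries where they do the work, as an engineer would, in place of code of your own. Each camera call takes 0.05 s, during which the arm holds its last target.

## Working session

There is one attempt and no reset: what is moved stays moved. The work goes in short steps, Python scripts to look and compute and a tool call to move; the robot and the scene stay as the last step left them, time stands still between calls to the robot, and variables do not carry over. Pictures are saved under pics/ and viewed, and the job is handed in when it is done.

Besides the shell and the picture viewer there is one more tool, called as name(argument=value, ...), one argument or row to a line, values as JSON. apply_moves: Moves the arm, as the interface text tells. Its arguments: {"type":"object","properties":{"series":{"type":"string"},"force":{"type":"number"}},"required":["series"]}

```bash
mkdir -p pics; ls; python3 - <<'E'
from bench import *
import cv2
print(get_obs())
for n in("side","top"):
    print(n,camera_info(n)); cv2.imwrite(f"pics/{n}0.png",grab_frame(n))
E
```

```text
pics
{'clock': 0.0, 'joints': array([ 1.18290724,  0.47780973,  0.02234358,  1.55648287, -0.01150047,
        1.10927086, -0.08309083]), 'qvel': array([-0.00055244, -0.00096158, -0.00036995, -0.00056619,  0.00020624,
       -0.00095197, -0.00010632]), 'tau': array([ 8.07487122e-04, -5.96462667e+01,  1.60864189e+00, -2.81201077e+01,
        1.25771749e-02,  9.40417754e-03,  5.92577592e-06]), 'tcp_pos': array([ 0.18621989, -0.6481794 ,  0.23030606]), 'orientation': array([ 2.07187315,  0.29371927, -2.07269725]), 'contact_force': array([-0.45799343,  0.47645762,  0.01825145]), 'moment': array([-0.02703689, -0.04782619, -0.03111369]), 'grip_width': 0.08522638136241159}
side {'fov_y': 52.94459226836896, 'cx': 321.4350909738337, 'cy': 196.53754120285774, 'rvec': array([ 0.24294186, -2.79585137,  1.25997334]), 'tvec': array([0.54796088, 0.14364525, 1.02283413])}
top {'fov_y': 52.910118690982166, 'cx': 320.10552065356325, 'cy': 192.97406325647117, 'rvec': array([ 2.15422158, -2.14487758,  0.12818029]), 'tvec': array([0.03266375, 0.58057428, 1.04274087])}
```

View pics/side0.png

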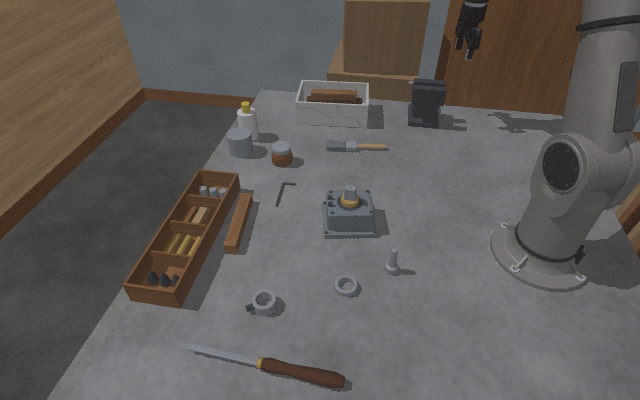

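View pics/top0.png

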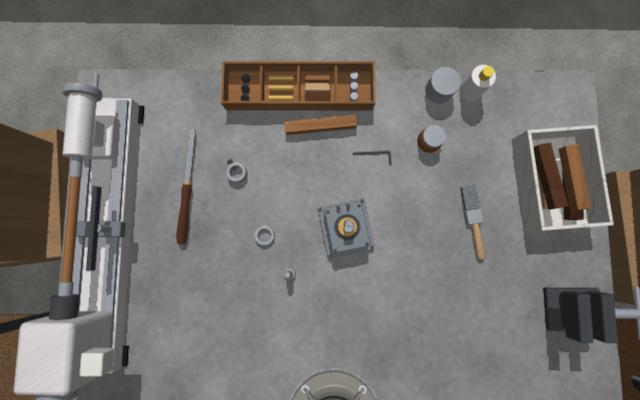

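```bash
cat > h.py <<'E'
import numpy as np, cv2
from bench import *
from scipy.spatial.transform import Rotation as R
def cam(n):
    c=camera_info(n); f=200/np.tan(np.radians(c['fov_y']/2))
    return np.array([[f,0,c['cx']],[0,f,c['cy']],[0,0,1]]),np.array(c['rvec']),np.array(c['tvec'])
def proj(n,P):
    K,r,t=cam(n); return cv2.projectPoints(np.atleast_2d(np.float64(P)),r,t,K,None)[0][:,0]
def ray(n,uv,z):
    K,r,t=cam(n); M=R.from_rotvec(r).as_matrix(); C=-M.T@t
    d=M.T@np.linalg.solve(K,[uv[0],uv[1],1]); return C+d*(z-C[2])/d[2]
def crop(src,u,v,w,h,s,out):
    im=src[int(v-h):int(v+h),int(u-w):int(u+w)]
    cv2.imwrite(out,cv2.resize(im,None,fx=s,fy=s,interpolation=cv2.INTER_CUBIC))
E
python3 - <<'E'
from h import *
t=cv2.imread("pics/top0.png"); s=cv2.imread("pics/side0.png")
a=[(t,346,228,40,40),(t,236,172,40,40),(s,348,210,40,40),(s,263,300,40,40)]
T=[cv2.resize(i[v-h:v+h,u-w:u+w],(300,300),interpolation=cv2.INTER_CUBIC) for i,u,v,w,h in a]
cv2.imwrite("pics/c0.png",np.vstack([np.hstack(T[:2]),np.hstack(T[2:])]))
for n in("top","side"):
    K,r,tt=cam(n);print(n,-R.from_rotvec(r).as_matrix().T@tt)
print(ray("top",(346,228),.07),ray("top",(236,172),.028),ray("side",(263,300),.028))
E
```

```text
top [0.44086309 0.0236232  1.10928969]
side [0.42992653 0.75492447 0.78251963]
[ 0.48546568 -0.03234353  0.07      ] [0.63876281 0.26584231 0.028     ] [0.63898567 0.27411507 0.028     ]
```

View pics/c0.png

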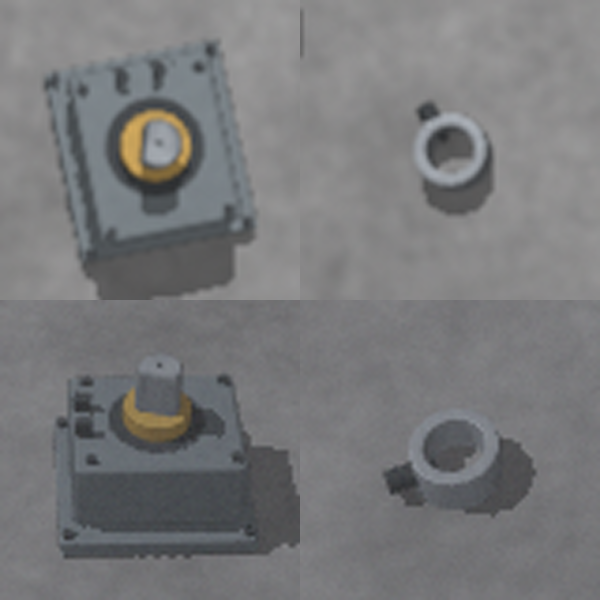

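```bash
python3 - <<'E'
from h import *
t=cv2.imread("pics/top0.png"); s=cv2.imread("pics/side0.png")
def c(i,u0,v0,w,h,k):
    o=cv2.resize(i[v0:v0+h,u0:u0+w],None,fx=k,fy=k,interpolation=cv2.INTER_CUBIC)
    for a in range(0,w,10): cv2.putText(o,str(u0+a),(a*k,8),0,.3,(0,255,255)); cv2.line(o,(a*k,10),(a*k,14),(0,255,255))
    for a in range(0,h,10): cv2.putText(o,str(v0+a),(0,a*k+4),0,.3,(0,255,255)); cv2.line(o,(22,a*k),(26,a*k),(0,255,255))
    return o
cv2.imwrite("pics/bt.png",c(t,310,190,70,72,8))
cv2.imwrite("pics/bs.png",c(s,315,180,70,62,9))
E
```

```text
(no output)
```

View pics/bt.png

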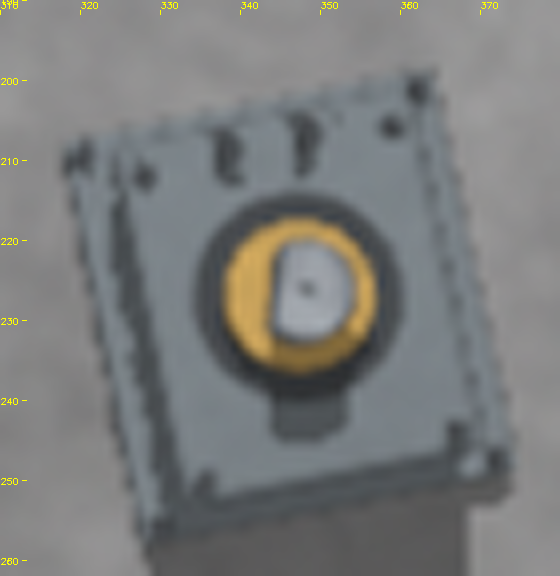

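View pics/bs.png

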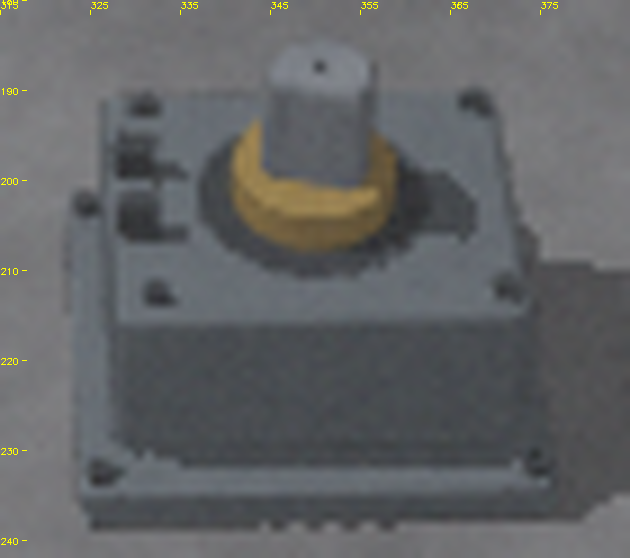

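```bash
cat >> h.py <<'E'
def un(pts,u0,v0,k): return np.array([(u0+(a+.5)/k-.5, v0+(b+.5)/k-.5) for a,b in pts])
E
python3 - <<'E'
from h import *
from scipy.optimize import least_squares
d=un([(307,288)],310,190,8)[0]; e=un([(319,66)],315,180,9)[0]
print("dot",ray("top",d,.12),ray("side",e,.12))
bt=un([(112,155),(415,88),(470,455),(183,505)],310,190,8)
ft=un([(65,150),(435,72),(512,480),(148,540)],310,190,8)
bs=un([(101,97),(497,97),(533,320),(115,325)],315,180,9)
# corners: top order TL(+x,+y) TR(+x,-y) BR(-x,-y) BL(-x,+y) ; side: TL(+x,-y) TR(-x,-y) BR(-x,+y) BL(+x,+y)
B=lambda a,b,z:np.array([(a,b,z),(a,-b,z),(-a,-b,z),(-a,b,z)])
def model(p):
    x,y,w,h=p; M=R.from_euler('z',w).as_matrix(); o=[x,y,0]
    b=B(.06,.05,.07)@M.T+o; f=B(.07,.065,h)@M.T+o
    return proj("top",b),proj("top",f),proj("side",b[[1,2,3,0]]),proj("top",[[x,y,.12]]),proj("side",[[x,y,.12]])
obs=(bt,ft,bs,d[None],e[None])
f=lambda p:np.concatenate([(a-b).ravel() for a,b in zip(model(p),obs)])
r=least_squares(f,[.48,-.03,0.1,.015],loss='soft_l1'); print(r.x)
for a,b in zip(model(r.x),obs): print(np.round(a-b,1).tolist())
E
```

```text
dot [ 0.48930773 -0.03442371  0.12      ] [ 0.4882058  -0.03300665  0.12      ]
[ 0.48808103 -0.03381551  0.18867139  0.00239652]
[[-0.3, -1.2], [-0.4, 0.1], [1.9, 0.1], [-0.6, 1.0]]
[[-0.4, -0.9], [-0.5, 0.3], [-0.0, -0.5], [-1.4, 0.8]]
[[0.1, -1.3], [-0.1, -1.6], [0.1, -1.0], [-0.4, -1.1]]
[[-0.2, 0.5]]
[[0.1, -0.2]]
```

```bash
python3 - <<'E'
from h import *
p=un([(262,178),(365,187)],315,180,9)
a,b=ray("side",p[0],.084),ray("side",p[1],.084); print(a,b,np.linalg.norm(a-b)); d=a-b; print("normal angle",np.arctan2(d[1],d[0])+np.pi/2)
q=un([(278,245),(272,322)],310,190,8)
a,b=ray("top",q[0],.116),ray("top",q[1],.116); d=a-b; print(a,b,"normal angle",np.arctan2(d[1],d[0])+np.pi/2)
# overlay hypotheses
t=cv2.imread("pics/top0.png"); s=cv2.imread("pics/side0.png")
o=[]
for w in (1.3,1.45,1.6):
  for n,im,u0,v0 in(("top",t,325,205),("side",s,328,180)):
    k=10; c=cv2.resize(im[v0:v0+40,u0:u0+40],None,fx=k,fy=k,interpolation=cv2.INTER_CUBIC)
    for z,rad,fl in((.084,.016,.010),(.116,.016,.01),(.12,.013,.007)):
        h=np.arccos(fl/rad); th=w+np.linspace(h,2*np.pi-h,60)
        P=np.c_[.4885+rad*np.cos(th),-.0337+rad*np.sin(th),0*th+z]
        uv=(proj(n,P)-[u0,v0]+.5)*k-.5
        cv2.polylines(c,[np.int32(np.round(uv))],True,(0,0,255) if z<.1 else (0,255,0) if z<.118 else (255,0,0))
    o.append(cv2.resize(c,(266,290)))
cv2.imwrite("pics/ov.png",np.vstack([np.hstack(o[0::2]),np.hstack(o[1::2])]))
E
```

```text
[ 0.50170564 -0.02288846  0.084     ] [ 0.47191534 -0.02426096  0.084     ] 0.0298219029471828
normal angle 1.6168358604469064
[ 0.50270696 -0.02576619  0.116     ] [ 0.47901538 -0.02385547  0.116     ] normal angle 1.4903207486794205
```

View pics/ov.png

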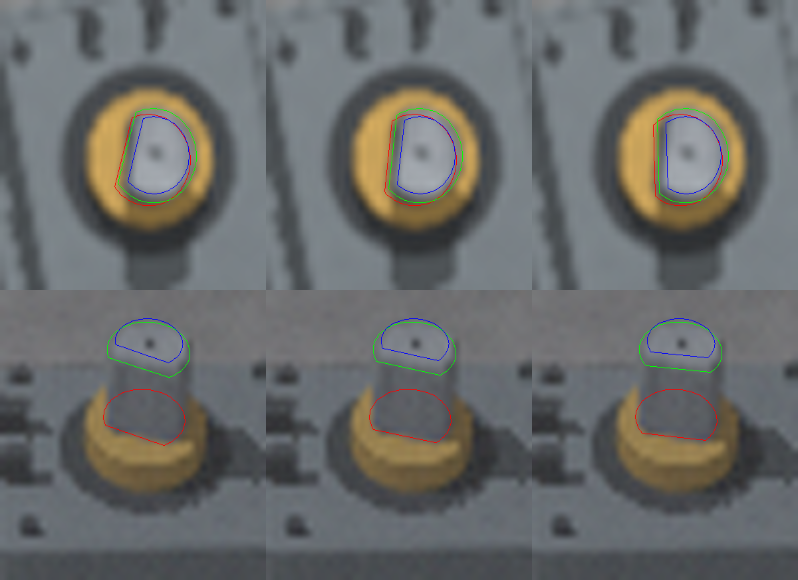

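```bash
cat >> h.py <<'E'
def st():
    o=get_obs(); M=R.from_rotvec(o['orientation']).as_matrix()
    print('t',o['clock'],'tcp',o['tcp_pos'].round(4),'x',M[:,0].round(3),'y',M[:,1].round(3),'yaw_y',round(np.arctan2(M[1,1],M[0,1]),4),'F',o['contact_force'].round(2),'m',o['moment'].round(2),'w',round(o['grip_width'],4)); print(' q',o['joints'].round(3))
    return o,M
def goal(p,yaw):
    "tool row values to reach TCP p with tool y at world yaw, x down"
    o=get_obs(); M=R.from_rotvec(o['orientation']).as_matrix()
    y=np.array([np.cos(yaw),np.sin(yaw),0]); x=np.array([0,0,-1.]); G=np.c_[x,y,np.cross(x,y)]
    return R.from_matrix(M.T@G).as_rotvec().round(4), (M.T@(np.array(p)-o['tcp_pos'])).round(4)
E
python3 - <<'E'
from h import *
st()
E
```

```text
t 0.1 tcp [ 0.1862 -0.6482  0.2304] x [-0.001  0.002 -1.   ] y [ 0.276 -0.961 -0.002] yaw_y -1.291 F [ 0.17  0.12 -0.44] m [ 0.02  0.   -0.04] w 0.0856
 q [ 1.183  0.478  0.022  1.556 -0.012  1.109 -0.083]
```

```bash
python3 - <<'E'
from h import *
print(goal([.4884,-.0367,.2],1.55))
E
```

```text
(array([-2.841e+00, -2.400e-03,  5.000e-04]), array([ 0.0312, -0.5042, -0.4593]))
```

apply_moves(
  series="-0.18 0 0 0 -0.042 -0.038 1;-0.36 0 0 0 -0.084 -0.076 1;-0.54 0 0 0 -0.126 -0.115 1;-0.72 0 0 0 -0.168 -0.153 1;-0.9 0 0 0 -0.21 -0.191 1;-1.08 0 0 0 -0.252 -0.23 1;-1.26 0 0 0 -0.294 -0.268 1;-1.44 0 0 0 -0.336 -0.306 1;-1.62 0 0 0 -0.378 -0.344 1;-1.8 0 0 0 -0.42 -0.383 1;-1.98 0 0 0 -0.462 -0.421 1;-2.16 0 0 0 -0.504 -0.459 1",
  force=60,
)

```text
clock: 1.6
tcp_pos: [0.4888, -0.0361, 0.2313]
orientation: [0.545, 1.501, -0.545]
contact_force: [0.9, -1.0, -0.3]
grip_width: 0.0856
```

```bash
python3 - <<'E'
from h import *
st(); print(goal([.4884,-.0367,.15],1.55))
E
```

```text
t 1.6 tcp [ 0.4888 -0.0361  0.2313] x [ 0. -0. -1.] y [ 0.641  0.767 -0.   ] yaw_y 0.8744 F [ 0.9  -1.03 -0.26] m [-0.06 -0.02 -0.01] w 0.0856
 q [ 0.557  0.241 -0.699  1.95   0.183  1.013  0.649]
(array([-6.756e-01,  2.000e-04,  3.000e-04]), array([ 0.0813, -0.0006,  0.0001]))
```

apply_moves(
  series="-0.17 0 0 0.02 0 0 1;-0.34 0 0 0.04 -0.0005 0 1;-0.51 0 0 0.06 -0.0005 0 1;-0.676 0 0 0.081 -0.0005 0 1;-0.676 0 0 0.081 -0.0005 0 1",
)

```text
clock: 2.22
tcp_pos: [0.4866, -0.0381, 0.1489]
orientation: [0.022, 1.574, -0.021]
contact_force: [0.5, -0.6, 0.8]
grip_width: 0.0853
```

```bash
python3 - <<'E'
from h import *
st(); print(goal([.4884,-.0367,.089],1.55))
t=grab_frame("top");s=grab_frame("side")
cv2.imwrite("pics/a.png",np.hstack([cv2.resize(t[180:280,290:410],(400,333),interpolation=cv2.INTER_CUBIC),cv2.resize(s[150:250,290:410],(400,333),interpolation=cv2.INTER_CUBIC)]))
E
```

```text
t 2.225 tcp [ 0.4866 -0.0381  0.1489] x [-0.004  0.001 -1.   ] y [0.027 1.    0.001] yaw_y 1.5435 F [ 0.51 -0.59  0.78] m [ 0.02 -0.    0.02] w 0.0853
 q [ 0.602  0.38  -0.779  2.03   0.346  0.869  1.174]
(array([-0.0065, -0.0038, -0.0008]), array([0.0599, 0.0014, 0.002 ]))
```

View pics/a.png

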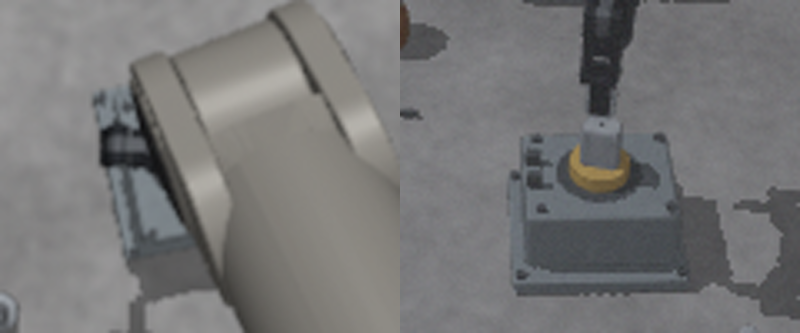

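apply_moves(
  series="-0.003 0 0 0.02 0 0.001 1;-0.006 0 0 0.04 0 0.001 1;-0.006 0 0 0.06 0 0.001 1;-0.006 0 0 0.06 0 0.001 1;-0.006 0 0 0.06 0 0.001 1",
)

```text
clock: 2.95
tcp_pos: [0.4892, -0.0377, 0.0903]
orientation: [0.016, 1.571, -0.015]
contact_force: [-0.4, -0.2, -0.4]
grip_width: 0.0853
```

```bash
python3 - <<'E'
from h import *
st(); print(goal([.4884,-.0367,.089],1.55))
E
```

```text
t 2.95 tcp [ 0.4892 -0.0377  0.0903] x [-0.  0. -1.] y [0.02 1.   0.  ] yaw_y 1.5512 F [-0.36 -0.17 -0.38] m [-0.02  0.01 -0.02] w 0.0853
 q [ 0.54   0.47  -0.72   2.072  0.449  0.757  1.09 ]
(array([ 0.0012, -0.0001, -0.0003]), array([ 0.0013,  0.001 , -0.0008]))
```

Good. Close on the shaft.

apply_moves(
  series="0 0 0 0.001 0.0005 -0.0005 0.6;0 0 0 0.001 0.001 -0.0005 0.3;0 0 0 0.001 0.001 -0.0005 0.1;0 0 0 0.001 0.001 -0.0005 0.1;0 0 0 0.001 0.001 -0.0005 0.1;0 0 0 0.001 0.001 -0.0005 0.1;0 0 0 0.001 0.001 -0.0005 0.1;0 0 0 0.001 0.001 -0.0005 0.1",
  force=60,
)

```text
clock: 3.95
tcp_pos: [0.4886, -0.0353, 0.0898]
orientation: [0.016, 1.57, -0.013]
contact_force: [-2.0, 4.4, 4.1]
grip_width: 0.0249
```

```bash
python3 - <<'E'
from h import *
st()
s=grab_frame("side")
cv2.imwrite("pics/b.png",cv2.resize(s[150:250,290:410],(600,500),interpolation=cv2.INTER_CUBIC))
E
```

```text
t 3.95 tcp [ 0.4886 -0.0353  0.0898] x [ 0.     0.001 -1.   ] y [0.018 1.    0.001] yaw_y 1.5523 F [-2.    4.41  4.05] m [ 0.79  0.49 -0.04] w 0.0249
 q [ 0.537  0.47  -0.721  2.074  0.449  0.755  1.086]
```

View pics/b.png

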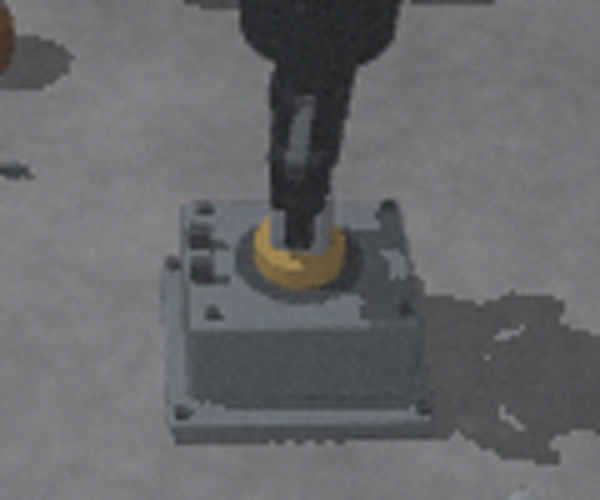

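apply_moves(
  series="0.14 0 0 0 0.001 -0.0004 0.1;0.28 0 0 0 0.0011 -0.0008 0.1;0.42 0 0 0 0.0013 -0.0012 0.1;0.56 0 0 0 0.0015 -0.0016 0.1;0.7 0 0 0 0.0017 -0.0019 0.1;0.84 0 0 0 0.002 -0.0022 0.1;0.98 0 0 0 0.0023 -0.0025 0.1;1.12 0 0 0 0.0027 -0.0027 0.1;1.26 0 0 0 0.0031 -0.0029 0.1;1.363 0 0 0 0.0034 -0.0029 0.1;1.363 0 0 0 0.0034 -0.0029 0.1;1.363 0 0 0 0.0034 -0.0029 0.1",
)

```text
clock: 5.5
tcp_pos: [0.4867, -0.0319, 0.0899]
orientation: [1.069, 1.293, -1.065]
contact_force: [1.6, 6.4, 1.6]
grip_width: 0.0242
```

```bash
python3 - <<'E'
from h import *
st()
s=grab_frame("side")
cv2.imwrite("pics/b2.png",cv2.resize(s[150:250,290:410],(600,500),interpolation=cv2.INTER_CUBIC))
E
```

```text
t 5.5 tcp [ 0.4867 -0.0319  0.0899] x [ 0.002  0.002 -1.   ] y [0.982 0.19  0.002] yaw_y 0.1915 F [1.64 6.4  1.63] m [ 1.03 -0.05 -0.04] w 0.0242
 q [ 0.276  0.4   -0.405  2.096  0.242  0.687 -0.096]
```

View pics/b2.png

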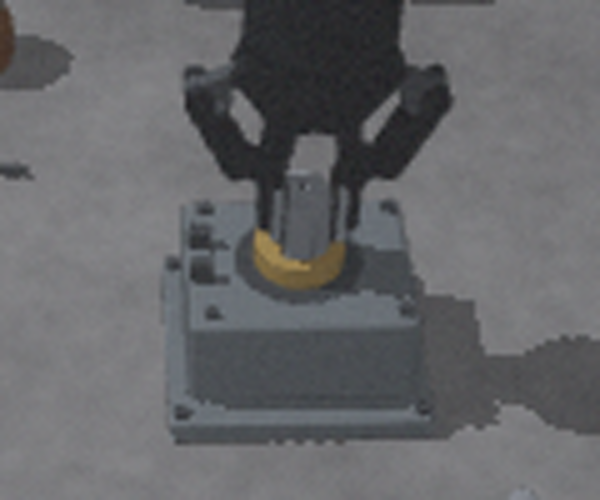

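apply_moves(
  series="0 0 0 0 0 0 0.6;0 0 0 0 0 0 0.8;0 0 0 0 0 0 0.8;0 0 0 -0.03 0 0 0.8;0 0 0 -0.08 0 0 0.8;0 0 0 -0.13 0 0 0.8;0 0 0 -0.13 0.05 0.06 0.8;0 0 0 -0.13 0.08 -0.12 0.8;0 0 0 -0.13 0.1 -0.18 0.8;0 0 0 -0.13 0.12 -0.2 0.8",
)

```text
clock: 6.8
tcp_pos: [0.5529, 0.1141, 0.2194]
orientation: [1.07, 1.291, -1.071]
contact_force: [0.6, 0.6, -0.4]
grip_width: 0.0683
```

```bash
python3 - <<'E'
from h import *
st()
t=grab_frame("top");s=grab_frame("side")
cv2.imwrite("pics/top1.png",t);cv2.imwrite("pics/side1.png",s)
cv2.imwrite("pics/c.png",np.hstack([cv2.resize(t[140:260,200:380],(400,267),interpolation=cv2.INTER_CUBIC),cv2.resize(s[150:250,290:440],(400,267),interpolation=cv2.INTER_CUBIC)]))
E
```

```text
t 6.8 tcp [0.5529 0.1141 0.2194] x [ 0.    -0.001 -1.   ] y [ 0.983  0.186 -0.   ] yaw_y 0.187 F [ 0.63  0.58 -0.36] m [-0.01 -0.1  -0.04] w 0.0683
 q [ 0.083  0.352 -0.495  1.81   0.193  1.028 -0.3  ]
```

View pics/c.png

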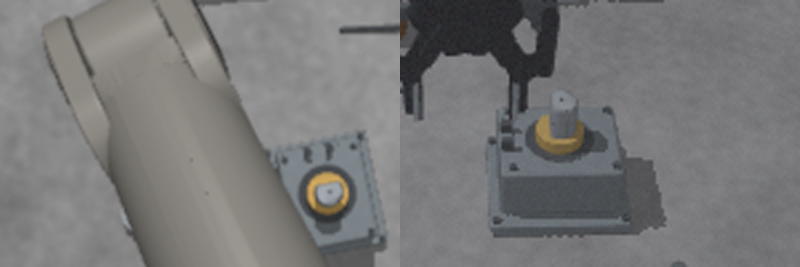

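```bash
python3 - <<'E'
from h import *
t=cv2.imread("pics/top1.png"); s=cv2.imread("pics/side1.png")
o=[]
for w in (.05,.19,.33):
  for n,im,u0,v0 in(("top",t,325,205),("side",s,328,180)):
    k=10; c=cv2.resize(im[v0:v0+40,u0:u0+40],None,fx=k,fy=k,interpolation=cv2.INTER_CUBIC)
    for z,rad,fl in((.084,.016,.010),(.116,.016,.01),(.12,.013,.007)):
        h=np.arccos(fl/rad); th=w+np.linspace(h,2*np.pi-h,60)
        P=np.c_[.4885+rad*np.cos(th),-.0337+rad*np.sin(th),0*th+z]
        uv=(proj(n,P)-[u0,v0]+.5)*k-.5
        cv2.polylines(c,[np.int32(np.round(uv))],True,(0,0,255) if z<.1 else (0,255,0) if z<.118 else (255,0,0))
    o.append(cv2.resize(c,(266,290)))
cv2.imwrite("pics/ov2.png",np.vstack([np.hstack(o[0::2]),np.hstack(o[1::2])]))
t=cv2.imread("pics/top0.png"); s=cv2.imread("pics/side0.png")
def c(i,u0,v0,w,h,k):
    o=cv2.resize(i[v0:v0+h,u0:u0+w],None,fx=k,fy=k,interpolation=cv2.INTER_CUBIC)
    for a in range(0,w,10): cv2.putText(o,str(u0+a),(a*k,8),0,.3,(0,255,255)); cv2.line(o,(a*k,10),(a*k,14),(0,255,255))
    for a in range(0,h,10): cv2.putText(o,str(v0+a),(0,a*k+4),0,.3,(0,255,255)); cv2.line(o,(22,a*k),(26,a*k),(0,255,255))
    return o
cv2.imwrite("pics/ct.png",np.hstack([c(t,218,152,36,40,11),c(s,240,280,40,40,10)[:440] if 0 else cv2.resize(c(s,240,280,40,40,11),(396,440))]))
E
```

```text
(no output)
```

View pics/ov2.png

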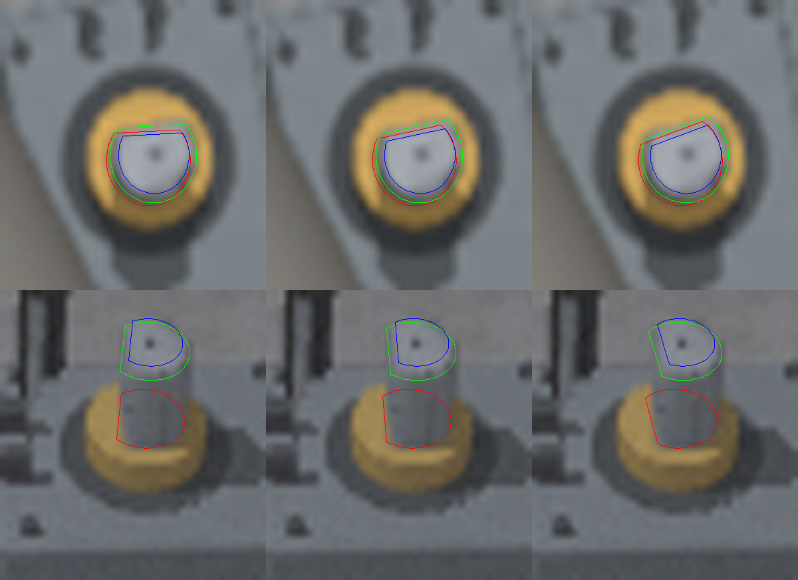

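View pics/ct.png

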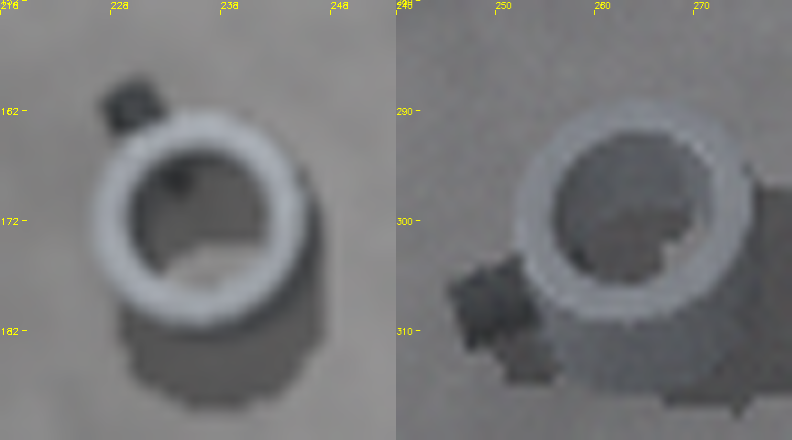

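```bash
python3 - <<'E'
from h import *
from scipy.optimize import least_squares
c=un([(199,217)],218,152,11)[0]; hd=un([(133,107)],218,152,11)[0]; tip=un([(177,182)],218,152,11)[0]
C1=ray("top",c,.028); C2=ray("side",(263.6,298.6),.028); print(C1,C2)
h1=ray("top",hd,.018); t1=ray("top",tip,.014)
hs=(240+((493-396)+.5)/9.9-.5, 280+303.5/11-.5); h2=ray("side",hs,.016)
for n,a,b in(("head",h1,C1),("tip",t1,C1),("tip-head",h1,t1),("sidehead",h2,C2)): d=a-b; print(n,d*1e3,np.arctan2(d[1],d[0]))
t=cv2.imread("pics/top0.png"); s=cv2.imread("pics/side0.png"); o=[]
C=(C1+C2)/2
for w in (.45,.55,.65):
  for n,im,u0,v0,P0 in(("top",t,216,152,C1),("side",s,242,280,C2)):
    k=10; c=cv2.resize(im[v0:v0+40,u0:u0+40],None,fx=k,fy=k,interpolation=cv2.INTER_CUBIC)
    th=np.linspace(0,6.3,60)
    L=[np.c_[P0[0]+r*np.cos(th),P0[1]+r*np.sin(th),0*th+z] for r,z in((.027,.028),(.018,.028),(.027,0))]
    Rw=R.from_euler('z',w).as_matrix()
    for zz in(.007,.021): L.append(np.array([(.027,-.007,zz),(.042,-.007,zz),(.042,.007,zz),(.027,.007,zz)])@Rw.T+[P0[0],P0[1],0])
    for P in L:
        uv=(proj(n,P)-[u0,v0]+.5)*k-.5
        cv2.polylines(c,[np.int32(np.round(uv))],True,(0,0,255))
    o.append(cv2.resize(c,(266,290)))
cv2.imwrite("pics/ov3.png",np.vstack([np.hstack(o[0::2]),np.hstack(o[1::2])]))
E
```

```text
[0.64078155 0.26690517 0.028     ] [0.63868517 0.2704062  0.028     ]
head [ 29.95783674  19.83296834 -10.        ] 0.5847853053878271
tip [ 11.54322231   9.00488178 -14.        ] 0.6624892214642375
tip-head [18.41461444 10.82808656  4.        ] 0.5315610764878228
sidehead [ 28.05586006  18.83483278 -12.        ] 0.5912263867859309
```

View pics/ov3.png

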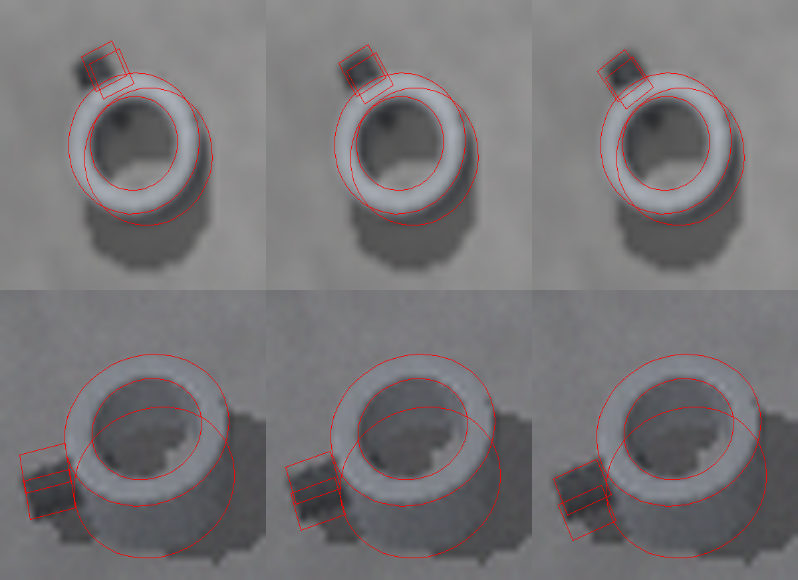

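```bash
python3 - <<'E'
from h import *
print(goal([.6405,.2695,.10],-.981))
E
```

```text
(array([ 1.1802e+00, -5.4000e-03,  1.0000e-03]), array([ 0.1207,  0.1151, -0.1267]))
```

apply_moves(
  series="0 0 0 0 0 0 1;0 0 0 0 0 0 1",
)

```text
clock: 7.15
tcp_pos: [0.553, 0.111, 0.219]
orientation: [1.07, 1.291, -1.072]
contact_force: [0.4, 0.2, 0.3]
grip_width: 0.0856
```

```bash
python3 - <<'E'
from h import *
st();print(goal([.6405,.2695,.10],-.981))
E
```

```text
t 7.15 tcp [0.553 0.111 0.219] x [-0.001 -0.001 -1.   ] y [ 0.983  0.184 -0.001] yaw_y 0.1855 F [0.36 0.23 0.34] m [-0.04  0.02 -0.05] w 0.0856
 q [ 0.087  0.351 -0.493  1.811  0.193  1.028 -0.296]
(array([1.1665e+00, 1.4000e-03, 1.0000e-04]), array([ 0.1188,  0.1153, -0.1398]))
```

apply_moves(
  series="0.14 0 0 0.01 0.015 -0.018 1;0.28 0 0 0.02 0.03 -0.036 1;0.42 0 0 0.035 0.045 -0.054 1;0.56 0 0 0.05 0.06 -0.072 1;0.7 0 0 0.065 0.075 -0.09 1;0.84 0 0 0.08 0.09 -0.108 1;0.98 0 0 0.1 0.105 -0.126 1;1.12 0 0 0.115 0.115 -0.14 1;1.166 0.001 0 0.119 0.115 -0.14 1;1.166 0.001 0 0.119 0.115 -0.14 1;1.166 0.001 0 0.119 0.115 -0.14 1",
)

```text
clock: 8.52
tcp_pos: [0.6404, 0.2706, 0.1007]
orientation: [1.885, 0.575, -1.883]
contact_force: [-0.7, 0.2, 1.0]
grip_width: 0.0852
```

```bash
python3 - <<'E'
from h import *
st();print(goal([.6405,.2695,.004],-.981))
t=grab_frame("top");s=grab_frame("side")
cv2.imwrite("pics/d.png",np.hstack([cv2.resize(t[120:220,180:300],(400,333),interpolation=cv2.INTER_CUBIC),cv2.resize(s[240:340,200:320],(400,333),interpolation=cv2.INTER_CUBIC)]))
E
```

```text
t 8.525 tcp [0.6404 0.2706 0.1007] x [ 0.001  0.    -1.   ] y [ 0.558 -0.83   0.   ] yaw_y -0.9788 F [-0.69  0.19  1.05] m [-0.02  0.03  0.02] w 0.0852
 q [-0.347  0.647 -0.209  1.594  0.158  0.915 -1.59 ]
(array([ 0.0022, -0.001 , -0.0001]), array([0.0967, 0.0009, 0.0006]))
```

View pics/d.png

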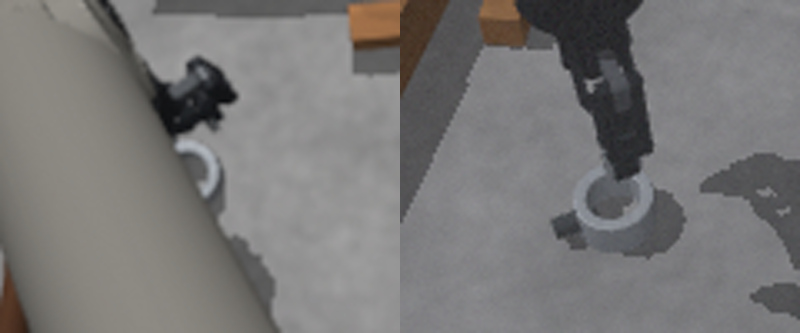

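apply_moves(
  series="0 0 0 0.025 0.0005 0.0005 1;0 0 0 0.05 0.0005 0.0005 1;0 0 0 0.075 0.0005 0.0005 1;0 0 0 0.09 0.0005 0.0005 1;0 0 0 0.096 0.0005 0.0005 1;0 0 0 0.096 0.0005 0.0005 1;0 0 0 0.096 0.0005 0.0005 1",
)

```text
clock: 9.5
tcp_pos: [0.6404, 0.2717, 0.0054]
orientation: [1.886, 0.576, -1.882]
contact_force: [-0.7, -0.7, 0.2]
grip_width: 0.0853
```

```bash
python3 - <<'E'
from h import *
st()
t=grab_frame("top");s=grab_frame("side")
cv2.imwrite("pics/d2.png",np.hstack([cv2.resize(t[120:220,180:300],(400,333),interpolation=cv2.INTER_CUBIC),cv2.resize(s[240:340,200:320],(400,333),interpolation=cv2.INTER_CUBIC)]))
E
```

```text
t 9.5 tcp [0.6404 0.2717 0.0054] x [ 0.002  0.002 -1.   ] y [ 0.559 -0.829 -0.   ] yaw_y -0.9781 F [-0.71 -0.71  0.16] m [ 0.03 -0.01 -0.01] w 0.0853
 q [-0.362  0.766 -0.19   1.63   0.19   0.761 -1.615]
```

View pics/d2.png

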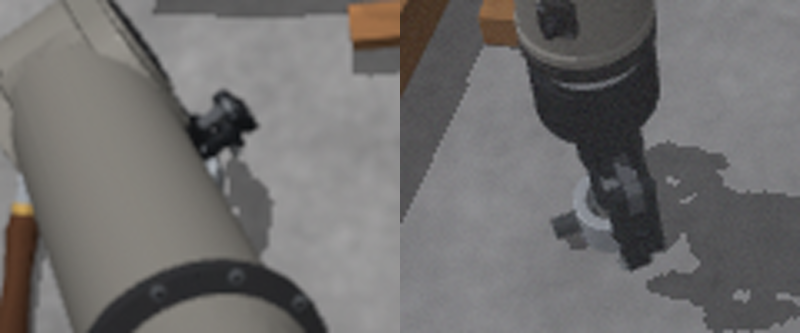

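```bash
python3 - <<'E'
from h import *
o,M=st()
y=M[:,1]
for C in([.6405,.2695],[.6397,.2687]):
  p=proj("side",[[C[0],C[1],.028],[C[0]-.05*y[0],C[1]-.05*y[1],.018]]); print((p-[200,240])*400/120)
p=o['tcp_pos']-.05*y; p[2]=.018; print((proj("side",[p])-[200,240])*400/120)
E
```

```text
t 9.6 tcp [0.6403 0.2717 0.0052] x [ 0.002  0.002 -1.   ] y [ 0.559 -0.829 -0.   ] yaw_y -0.9781 F [ 0.24 -0.15 -0.04] m [ 0.04 -0.01  0.01] w 0.0853
 q [-0.362  0.766 -0.19   1.63   0.19   0.761 -1.615]
[[209.72185783 193.77438544]
 [235.35725585 263.66373848]]
[[211.22840362 192.93804762]
 [236.89734697 262.76055583]]
[[234.72884346 266.69797056]]
```

apply_moves(
  series="0 0 0 0.001 0.001 0.0005 0.8;0 0 0 0.001 0.0015 0.001 0.7;0 0 0 0.001 0.0015 0.001 0.6;0 0 0 0.001 0.0015 0.001 0.5;0 0 0 0.001 0.0015 0.001 0.4;0 0 0 0.001 0.0015 0.001 0.3;0 0 0 0.001 0.0015 0.001 0.3;0 0 0 0.001 0.0015 0.001 0.3",
  force=60,
)

```text
clock: 10.6
tcp_pos: [0.64, 0.2694, 0.0037]
orientation: [1.885, 0.576, -1.883]
contact_force: [-1.2, -1.4, 5.7]
grip_width: 0.0517
```

```bash
python3 - <<'E'
from h import *
st()
E
```

```text
t 10.6 tcp [0.64   0.2694 0.0037] x [ 0.001  0.001 -1.   ] y [ 0.559 -0.829 -0.   ] yaw_y -0.9782 F [-1.21 -1.41  5.67] m [-0.3   0.27  0.02] w 0.0517
 q [-0.359  0.767 -0.189  1.633  0.19   0.759 -1.613]
```

apply_moves(
  series="0 0 0 -0.001 0.0015 0.001 0.3;0 0 0 -0.02 0.0015 0.001 0.3;0 0 0 -0.05 0.0015 0.001 0.3;0 0 0 -0.1 0.0015 0.001 0.3;0 0 0 -0.16 0.0015 0.001 0.3;0 0 0 -0.16 0.0015 0.001 0.3;0 0 0 -0.16 0.0015 0.001 0.3",
  force=80,
)

```text
clock: 11.48
tcp_pos: [0.6391, 0.2674, 0.1633]
orientation: [1.884, 0.576, -1.884]
contact_force: [-1.0, -0.5, -3.6]
grip_width: 0.051
```

```bash
python3 - <<'E'
from h import *
o,M=st(); print(goal([.4898,-.0323,.163],-1.382))
t=grab_frame("top");s=grab_frame("side");cv2.imwrite("pics/se.png",s)
u,v=proj("side",[o['tcp_pos']])[0];print(u,v)
cv2.imwrite("pics/e.png",np.hstack([cv2.resize(t[120:220,180:300],(300,250),interpolation=cv2.INTER_CUBIC),cv2.resize(s[int(v)-50:int(v)+50,int(u)-50:int(u)+50],(500,500),interpolation=cv2.INTER_CUBIC)[:250] if 0 else cv2.resize(s[int(v)-45:int(v)+30,int(u)-50:int(u)+50],(400,250),interpolation=cv2.INTER_CUBIC)]))
E
```

```text
t 11.475 tcp [0.6391 0.2674 0.1633] x [-0.     0.001 -1.   ] y [ 0.559 -0.829 -0.   ] yaw_y -0.9779 F [-1.   -0.46 -3.58] m [-0.08  0.05 -0.05] w 0.051
 q [-0.336  0.578 -0.219  1.558  0.139  1.021 -1.572]
(array([ 4.041e-01, -1.000e-04,  5.000e-04]), array([1.000e-04, 1.651e-01, 2.913e-01]))
257.65744819215524 257.68426274404027
```

View pics/e.png

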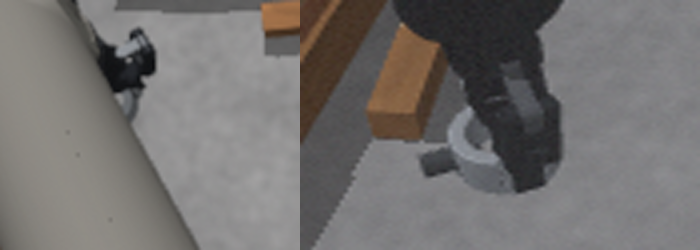

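```bash
python3 - <<'E'
from h import *
o,M=st(); tcp=o['tcp_pos']; s=cv2.imread("pics/se.png"); out=[]
zt=M[:,2]; print(zt)
w=np.arctan2(M[1,1],M[0,1])+np.pi/2
for off in(0,.002,-.002):
    P0=tcp+off*zt; zb=tcp[2]-.004; u0,v0,k=225,225,8
    c=cv2.resize(s[v0:v0+50,u0:u0+50],None,fx=k,fy=k,interpolation=cv2.INTER_CUBIC)
    th=np.linspace(0,6.3,60)
    L=[np.c_[P0[0]+r*np.cos(th),P0[1]+r*np.sin(th),0*th+zb+z] for r,z in((.027,.028),(.018,.028),(.027,0))]
    Rw=R.from_euler('z',w).as_matrix()
    for zz in(.007,.021): L.append(np.array([(.027,-.007,zz),(.042,-.007,zz),(.042,.007,zz),(.027,.007,zz)])@Rw.T+[P0[0],P0[1],zb])
    for P in L:
        uv=(proj("side",P)-[u0,v0]+.5)*k-.5
        cv2.polylines(c,[np.int32(np.round(uv))],True,(0,0,255))
    out.append(cv2.resize(c,(266,266),interpolation=cv2.INTER_AREA))
cv2.imwrite("pics/ov4.png",cv2.resize(np.hstack(out[:2]),(800,400)))
cv2.imwrite("pics/ov5.png",cv2.resize(out[2],(400,400)))
E
```

```text
t 11.575 tcp [0.6384 0.267  0.1614] x [-0.003 -0.001 -1.   ] y [ 0.559 -0.829 -0.001] yaw_y -0.9779 F [-0.18  0.08 -2.8 ] m [-0.02  0.05 -0.03] w 0.0507
 q [-0.336  0.58  -0.219  1.559  0.139  1.021 -1.572]
[-0.82931717 -0.5587712   0.00278989]
```

View pics/ov4.png

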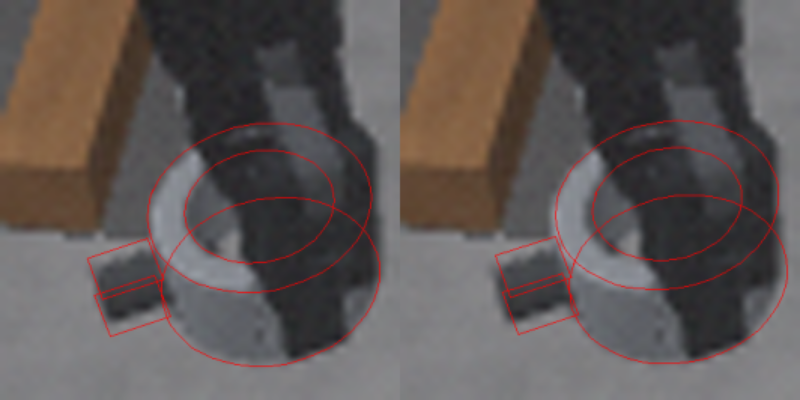

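View pics/ov5.png

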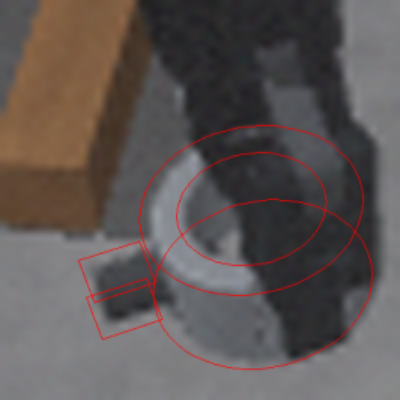

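apply_moves(
  series="0.05 0 0 0 0.02 0.036 0.3;0.1 0 0 0 0.041 0.073 0.3;0.15 0 0 0 0.062 0.109 0.3;0.2 0 0 0 0.083 0.146 0.3;0.25 0 0 0 0.103 0.182 0.3;0.3 0 0 0 0.124 0.218 0.3;0.35 0 0 0 0.144 0.255 0.3;0.404 0 0 0 0.165 0.291 0.3;0.404 0 0 0 0.165 0.291 0.3;0.404 0 0 0 0.165 0.291 0.3;0.404 0 0 0 0.165 0.291 0.3;0.404 0 0 0 0.165 0.291 0.3",
)

```text
clock: 13.08
tcp_pos: [0.4907, -0.0308, 0.1628]
orientation: [2.122, 0.204, -2.122]
contact_force: [-0.6, 0.6, -3.3]
grip_width: 0.051
```

```bash
python3 - <<'E'
from h import *
o,M=st(); print(goal([.4898,-.0323,.128],-1.382))
s=grab_frame("side");cv2.imwrite("pics/sf.png",s)
o,M=st()
cv2.imwrite("pics/f.png",cv2.resize(s[130:250,280:420],(700,600),interpolation=cv2.INTER_CUBIC))
E
```

```text
t 13.075 tcp [ 0.4907 -0.0308  0.1628] x [ 0.     0.001 -1.   ] y [ 0.189 -0.982 -0.001] yaw_y -1.3803 F [-0.58  0.64 -3.34] m [ 0.   -0.04  0.01] w 0.051
 q [ 0.022  0.266 -0.1    2.048  0.034  0.829 -1.477]
(array([ 0.0017, -0.0003,  0.0011]), array([0.0348, 0.0013, 0.0012]))
t 13.125 tcp [ 0.4907 -0.031   0.1628] x [ 0.     0.001 -1.   ] y [ 0.189 -0.982 -0.001] yaw_y -1.3806 F [ 0.33  0.31 -2.63] m [ 0.01  0.01 -0.03] w 0.0508
 q [ 0.022  0.266 -0.1    2.048  0.034  0.829 -1.477]
```

View pics/f.png

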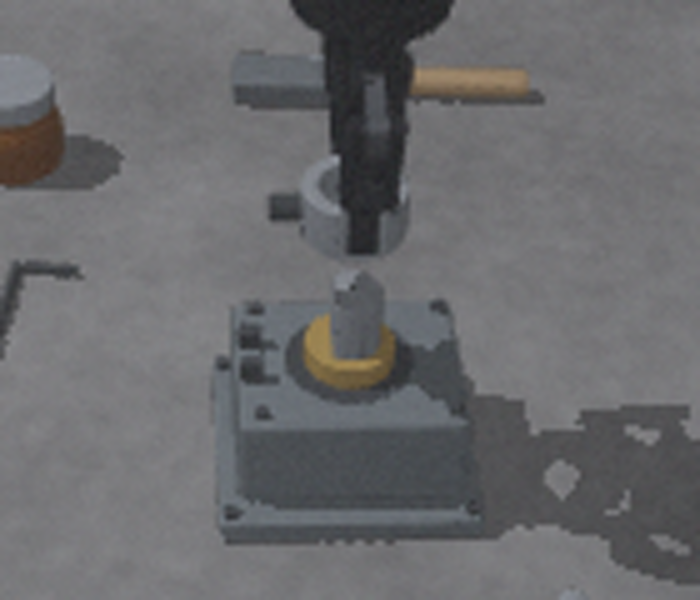

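```bash
python3 - <<'E'
from h import *
s=cv2.imread("pics/sf.png"); out=[]
x=np.array([.982,.189,0]);
for off in(0,.002):
    P0=np.array([.4907,-.0309,.1628])-x*off-np.array([.0016,.0007,0]); zb=P0[2]-.004; u0,v0,k=325,150,10
    c=cv2.resize(s[v0:v0+60,u0:u0+40],None,fx=k,fy=k,interpolation=cv2.INTER_CUBIC)
    th=np.linspace(0,6.3,60)
    L=[np.c_[P0[0]+r*np.cos(th),P0[1]+r*np.sin(th),0*th+zb+z] for r,z in((.027,.028),(.018,.028),(.027,0))]
    Rw=R.from_euler('z',.19).as_matrix()
    for zz in(.007,.021): L.append(np.array([(.027,-.007,zz),(.042,-.007,zz),(.042,.007,zz),(.027,.007,zz)])@Rw.T+[P0[0],P0[1],zb])
    for z,rad,fl in((.084,.016,.010),(.116,.016,.01),(.12,.013,.007)):
        h=np.arccos(fl/rad); t2=.19+np.linspace(h,2*np.pi-h,60)
        L.append(np.c_[.4882+rad*np.cos(t2),-.0330+rad*np.sin(t2),0*t2+z])
    for P in L:
        uv=(proj("side",P)-[u0,v0]+.5)*k-.5
        cv2.polylines(c,[np.int32(np.round(uv))],True,(0,0,255))
    out.append(c)
cv2.imwrite("pics/ov6.png",np.hstack(out))
E
```

```text
(no output)
```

View pics/ov6.png

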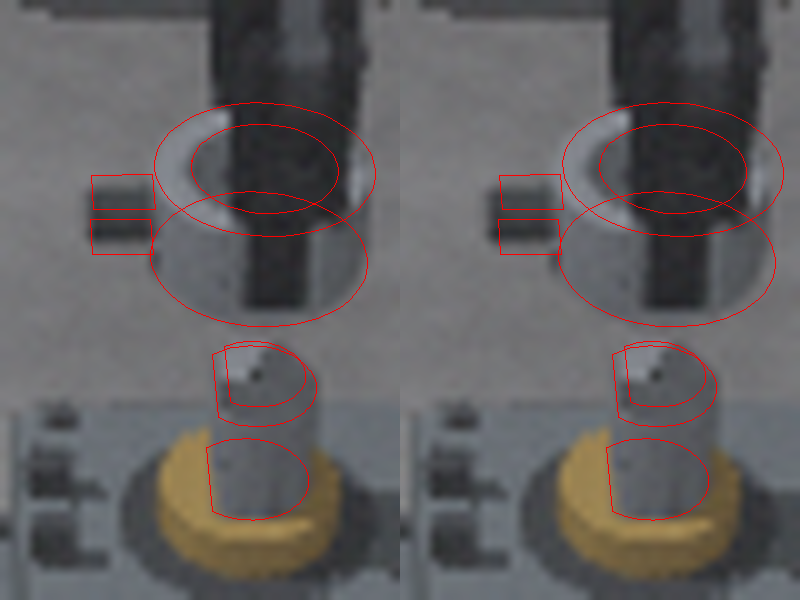

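apply_moves(
  series="0.001 0 0 0.01 0.001 0.001 0.3;0.002 0 0 0.02 0.0013 0.001 0.3;0.002 0 0 0.03 0.0013 0.001 0.3;0.002 0 0 0.035 0.0013 0.001 0.3;0.002 0 0 0.037 0.0013 0.001 0.3;0.002 0 0 0.037 0.0013 0.001 0.3;0.002 0 0 0.037 0.0013 0.001 0.3",
)

```text
clock: 14.0
tcp_pos: [0.4901, -0.0332, 0.1263]
orientation: [2.125, 0.2, -2.123]
contact_force: [0.0, 0.6, -2.3]
grip_width: 0.0512
```

```bash
python3 - <<'E'
from h import *
o,M=st(); print(goal([.4898,-.0323,.116],-1.382))
s=grab_frame("side");cv2.imwrite("pics/sg.png",s)
o,M=st()
cv2.imwrite("pics/g.png",cv2.resize(s[150:230,310:390],(600,600),interpolation=cv2.INTER_CUBIC))
E
```

```text
t 14.0 tcp [ 0.4901 -0.0332  0.1263] x [ 0.001  0.001 -1.   ] y [ 0.186 -0.983 -0.001] yaw_y -1.384 F [ 0.05  0.64 -2.32] m [-0.02 -0.03  0.04] w 0.0512
 q [ 0.023  0.318 -0.096  2.08   0.043  0.744 -1.485]
(array([-0.002 , -0.0012,  0.0007]), array([ 0.0103, -0.0009,  0.0001]))
t 14.05 tcp [ 0.49   -0.0332  0.1263] x [ 0.001  0.001 -1.   ] y [ 0.186 -0.983 -0.001] yaw_y -1.3841 F [-0.46 -1.01 -2.77] m [ 0.01 -0.02 -0.  ] w 0.0513
 q [ 0.023  0.318 -0.096  2.08   0.043  0.744 -1.485]
```

View pics/g.png

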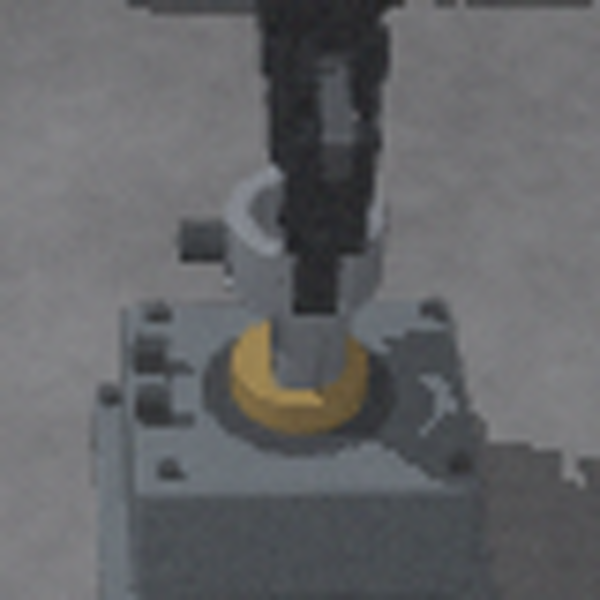

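Collar (px ~ (230–380, 170–315)) is centred over the shaft, screw toward the rails. Lower slowly.

apply_moves(
  series="0 0 0 0.002 -0.0005 0 0.3;0 0 0 0.004 -0.0005 0 0.3;0 0 0 0.006 -0.0005 0 0.3;0 0 0 0.008 -0.0005 0 0.3;0 0 0 0.01 -0.0005 0 0.3;0 0 0 0.01 -0.0005 0 0.3",
)

```text
clock: 14.8
tcp_pos: [0.4896, -0.0327, 0.1158]
orientation: [2.124, 0.2, -2.124]
contact_force: [0.3, 0.7, -3.0]
grip_width: 0.0509
```

```bash
python3 - <<'E'
from h import *
o,M=st()
E
```

```text
t 14.8 tcp [ 0.4896 -0.0327  0.1158] x [-0.     0.001 -1.   ] y [ 0.186 -0.983 -0.001] yaw_y -1.384 F [ 0.32  0.67 -2.95] m [-0.02  0.01  0.06] w 0.0509
 q [ 0.021  0.335 -0.096  2.088  0.046  0.721 -1.489]
```

apply_moves(
  series="0 0 0 0.003 0 0 0.3;0 0 0 0.006 0 0 0.3;0 0 0 0.009 0 0 0.3;0 0 0 0.012 0 0 0.3;0 0 0 0.012 0 0 0.3",
)

```text
clock: 15.42
tcp_pos: [0.4895, -0.0327, 0.1037]
orientation: [2.124, 0.2, -2.124]
contact_force: [0.1, 0.6, -3.0]
grip_width: 0.0508
```

```bash
python3 - <<'E'
from h import *
o,M=st()
E
```

```text
t 15.425 tcp [ 0.4895 -0.0327  0.1037] x [-0.     0.001 -1.   ] y [ 0.186 -0.983 -0.001] yaw_y -1.384 F [ 0.05  0.61 -2.98] m [-0.    0.02  0.03] w 0.0508
 q [ 0.019  0.354 -0.095  2.097  0.05   0.693 -1.492]
```

apply_moves(
  series="0 0 0 0.004 0 0 0.3;0 0 0 0.008 0 0 0.3;0 0 0 0.012 0 0 0.3;0 0 0 0.015 0 0 0.3;0 0 0 0.015 0 0 0.3;0 0 0 0.015 0 0 0.3",
  force=110,
)

```text
clock: 16.18
tcp_pos: [0.4898, -0.0327, 0.089]
orientation: [2.124, 0.2, -2.123]
contact_force: [0.6, -0.3, -3.8]
grip_width: 0.0506
```

```bash
python3 - <<'E'
from h import *
o,M=st()
E
```

```text
t 16.175 tcp [ 0.4898 -0.0327  0.089 ] x [ 0.001  0.001 -1.   ] y [ 0.186 -0.983 -0.001] yaw_y -1.384 F [ 0.61 -0.3  -3.75] m [0.05 0.02 0.03] w 0.0506
 q [ 0.017  0.379 -0.093  2.106  0.055  0.659 -1.496]
```

Still free. Press in 2 mm steps.

apply_moves(
  series="0 0 0 0.002 0 0 0.3;0 0 0 0.004 0 0 0.3;0 0 0 0.006 0 0 0.3;0 0 0 0.006 0 0 0.3;0 0 0 0.006 0 0 0.3",
)

```text
clock: 16.8
tcp_pos: [0.4901, -0.0327, 0.0834]
orientation: [2.125, 0.2, -2.123]
contact_force: [-1.7, 0.6, 5.7]
grip_width: 0.0505
```

```bash
python3 - <<'E'
from h import *
o,M=st()
s=grab_frame("side")
cv2.imwrite("pics/hh.png",cv2.resize(s[150:230,310:390],(600,600),interpolation=cv2.INTER_CUBIC))
E
```

```text
t 16.8 tcp [ 0.4901 -0.0327  0.0834] x [ 0.001  0.001 -1.   ] y [ 0.186 -0.983 -0.001] yaw_y -1.3841 F [-1.69  0.62  5.66] m [0.   0.47 0.01] w 0.0505
 q [ 0.017  0.388 -0.092  2.109  0.057  0.646 -1.498]
```

View pics/hh.png

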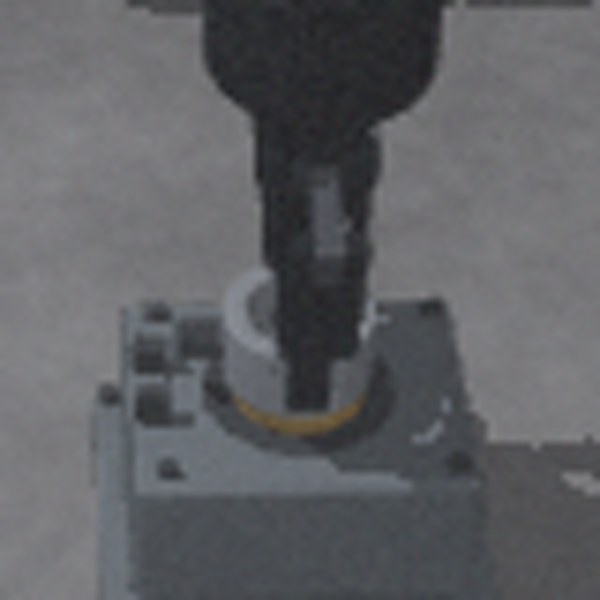

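apply_moves(
  series="0 0 0 0.001 0 0 0.3;0 0 0 0.002 0 0 0.3;0 0 0 0.003 0 0 0.3;0 0 0 0.004 0 0 0.3;0 0 0 0.004 0 0 0.3;0 0 0 0.004 0 0 0.3",
)

```text
clock: 17.6
tcp_pos: [0.4901, -0.0327, 0.0799]
orientation: [2.125, 0.2, -2.122]
contact_force: [-4.0, 0.2, 11.7]
grip_width: 0.0505
```

```bash
python3 - <<'E'
from h import *
o,M=st()
E
```

```text
t 17.6 tcp [ 0.4901 -0.0327  0.0799] x [ 0.001  0.001 -1.   ] y [ 0.186 -0.983 -0.001] yaw_y -1.3841 F [-4.03  0.19 11.68] m [ 0.03  0.8  -0.01] w 0.0505
 q [ 0.016  0.394 -0.092  2.111  0.058  0.638 -1.499]
```

apply_moves(
  series="0 0 0 0.001 0 0 0.3;0 0 0 0.001 0 0 0.3;0 0 0 0.001 0 0 0.3",
)

```text
clock: 17.98
tcp_pos: [0.4902, -0.0327, 0.0798]
orientation: [2.125, 0.199, -2.122]
contact_force: [-8.5, 0.1, 22.7]
grip_width: 0.0503
```

apply_moves(
  series="0 0 0 0.001 0 0 0.3;0 0 0 0.001 0 0 0.3;0 0 0 0.001 0 0 0.3",
)

```text
clock: 18.35
tcp_pos: [0.4903, -0.0327, 0.0797]
orientation: [2.126, 0.199, -2.122]
contact_force: [-11.4, -0.8, 34.2]
grip_width: 0.0503
```

```bash
python3 - <<'E'
from h import *
o,M=st()
s=grab_frame("side");cv2.imwrite("pics/si.png",s)
cv2.imwrite("pics/i.png",cv2.resize(s[150:230,310:390],(600,600),interpolation=cv2.INTER_CUBIC))
E
```

```text
t 18.35 tcp [ 0.4903 -0.0327  0.0797] x [ 0.002  0.001 -1.   ] y [ 0.185 -0.983 -0.   ] yaw_y -1.3844 F [-11.36  -0.76  34.17] m [0.07 2.46 0.02] w 0.0503
 q [ 0.016  0.395 -0.091  2.111  0.058  0.637 -1.5  ]
```

View pics/i.png

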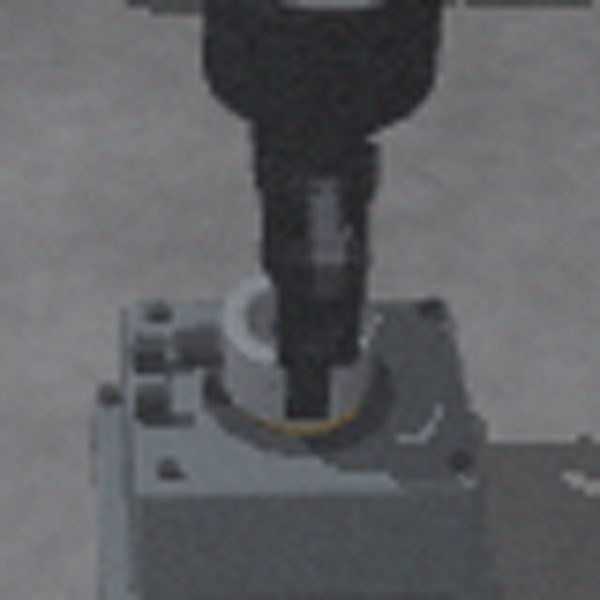

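apply_moves(
  series="0 0 0 -0.0007 0 0 0.3;0 0 0 -0.0007 0 0 0.3;0 0 0 -0.0007 0 0 0.3;0 0 0 -0.0007 0 0 0.3;0 0 0 -0.0007 0 0 0.3;0 0 0 -0.0007 0 0 0.3",
)

```text
clock: 19.15
tcp_pos: [0.4902, -0.0326, 0.0798]
orientation: [2.126, 0.199, -2.122]
contact_force: [-8.8, 0.4, 26.2]
grip_width: 0.0505
```

```bash
python3 - <<'E'
from h import *
o,M=st()
s=grab_frame("side");t=grab_frame("top");cv2.imwrite("pics/sj.png",s);cv2.imwrite("pics/tj.png",t)
o,M=st()
k=8;u0,v0=325,170;out=[]
for w in(.09,.19):
    c=cv2.resize(s[v0:v0+50,u0:u0+50],None,fx=k,fy=k,interpolation=cv2.INTER_CUBIC)
    P0=np.array([.4882,-.0330,0]); zb=.076; th=np.linspace(0,6.3,60)
    L=[np.c_[P0[0]+r*np.cos(th),P0[1]+r*np.sin(th),0*th+zb+z] for r,z in((.027,.028),(.018,.028),(.027,0))]
    Rw=R.from_euler('z',w).as_matrix()
    for zz in(.007,.021): L.append(np.array([(.027,-.007,zz),(.042,-.007,zz),(.042,.007,zz),(.027,.007,zz)])@Rw.T+[P0[0],P0[1],zb])
    for P in L:
        uv=(proj("side",P)-[u0,v0]+.5)*k-.5
        cv2.polylines(c,[np.int32(np.round(uv))],True,(0,0,255))
    out.append(c)
cv2.imwrite("pics/ov7.png",np.hstack(out))
E
```

```text
t 19.15 tcp [ 0.4902 -0.0326  0.0798] x [ 0.002  0.001 -1.   ] y [ 0.186 -0.983 -0.   ] yaw_y -1.3842 F [-8.75  0.42 26.21] m [ 0.04  1.93 -0.07] w 0.0505
 q [ 0.016  0.394 -0.092  2.111  0.058  0.637 -1.499]
t 19.25 tcp [ 0.4902 -0.0327  0.0798] x [ 0.001  0.001 -1.   ] y [ 0.185 -0.983 -0.   ] yaw_y -1.3843 F [-8.92  0.49 25.57] m [ 0.09  1.93 -0.02] w 0.0501
 q [ 0.016  0.394 -0.091  2.111  0.058  0.637 -1.499]
```

View pics/ov7.png

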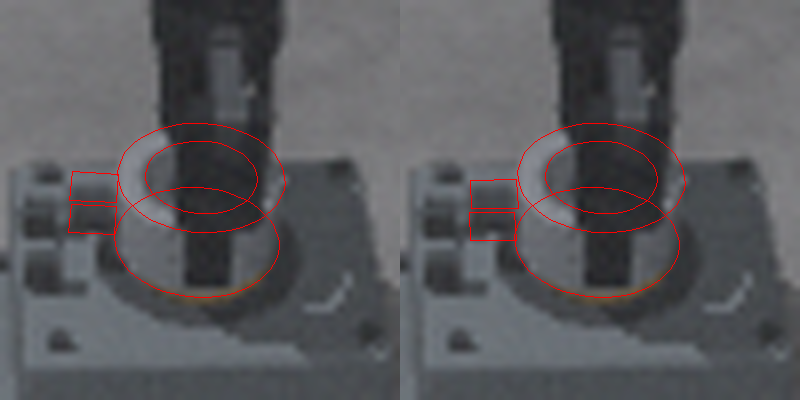

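View pics/tj.png

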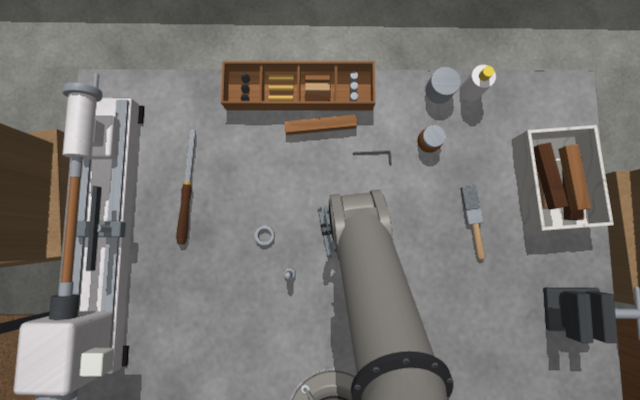

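```bash
python3 - <<'E'
from h import *
a=cv2.imread("pics/side0.png"); b=cv2.imread("pics/sj.png"); g=cv2.imread("pics/sg.png")
for n,im in(("side0",a),("sg",g),("sj",b)):
    print(n)
    for v in range(199,211): print(v,[f"{int(im[v,u,2])-int(im[v,u,0]):3d}" for u in range(338,364)])
# expected rows of front bottom edges at u~ col
ax=np.array([.4882,-.033])
th=np.linspace(0,2*np.pi,721)
def low(r,z,us):
    p=proj("side",np.c_[ax[0]+r*np.cos(th),ax[1]+r*np.sin(th),0*th+z]); 
    return [round(max(p[np.abs(p[:,0]-u)<.3,1]),2) for u in us]
us=[343,345,347,349,353,355,357]
for r,z in((.024,.070),(.024,.076),(.024,.078),(.024,.084),(.027,.076),(.027,.077),(.027,.078),(.027,.079)): print(r,z,low(r,z,us))
E
```

```text
side0
199 [' -8', ' -5', ' 12', ' 63', ' 72', ' 68', ' 50', '  5', '  4', ' -8', ' -7', ' -7', ' -9', ' -9', '-10', ' -7', ' -6', '  7', ' 42', ' 40', ' 40', '  6', ' -1', ' -4', ' -6', ' -7']
200 [' -5', ' -4', ' 13', ' 54', ' 68', ' 70', ' 71', ' 69', ' 66', ' 68', ' 51', ' 30', ' 13', ' 10', ' -8', ' -8', ' -4', ' 32', ' 43', ' 42', ' 35', ' -2', ' -3', ' -3', ' -5', ' -7']
201 [' -7', ' -5', ' 14', ' 55', ' 53', ' 71', ' 71', ' 70', ' 70', ' 73', ' 70', ' 66', ' 67', ' 68', ' 67', ' 52', ' 70', ' 68', ' 67', ' 42', ' 34', ' -3', ' -4', ' -4', ' -7', ' -8']
202 [' -7', ' -6', '  1', ' 54', ' 56', ' 58', ' 69', ' 70', ' 72', ' 68', ' 69', ' 69', ' 72', ' 69', ' 69', ' 70', ' 69', ' 71', ' 57', ' 38', ' 25', ' -4', ' -2', ' -1', ' -3', ' -7']
203 [' -6', ' -6', ' -6', ' 28', ' 56', ' 55', ' 56', ' 54', ' 61', ' 69', ' 70', ' 67', ' 69', ' 70', ' 71', ' 67', ' 58', ' 45', ' 41', ' 38', ' 14', ' -4', ' -3', ' -5', ' -6', ' -6']
204 [' -5', ' -5', ' -5', '  1', ' 42', ' 56', ' 53', ' 50', ' 50', ' 50', ' 49', ' 45', ' 45', ' 42', ' 45', ' 45', ' 43', ' 43', ' 39', ' 38', ' -3', ' -1', 
[... 6159 characters left out ...]
t64(203.36), np.float64(203.58), np.float64(203.27), np.float64(202.62), np.float64(201.37)]
0.027 0.076 [np.float64(205.19), np.float64(205.99), np.float64(206.46), np.float64(206.66), np.float64(206.36), np.float64(205.75), np.float64(204.68)]
0.027 0.077 [np.float64(204.9), np.float64(205.71), np.float64(206.18), np.float64(206.37), np.float64(206.07), np.float64(205.5), np.float64(204.44)]
0.027 0.078 [np.float64(204.62), np.float64(205.42), np.float64(205.89), np.float64(206.09), np.float64(205.79), np.float64(205.21), np.float64(204.16)]
0.027 0.079 [np.float64(204.33), np.float64(205.14), np.float64(205.6), np.float64(205.8), np.float64(205.52), np.float64(204.93), np.float64(203.92)]
```

```bash
python3 - <<'E'
from h import *
st(); print(hand_in()); st()
E
```

```text
t 19.25 tcp [ 0.4902 -0.0327  0.0798] x [ 0.001  0.001 -1.   ] y [ 0.185 -0.983 -0.   ] yaw_y -1.3843 F [-8.92  0.49 25.57] m [ 0.09  1.93 -0.02] w 0.0501
 q [ 0.016  0.394 -0.091  2.111  0.058  0.637 -1.499]
the job is handed in; nothing more can be done
None
the job is handed in; nothing more can be done
```

The job is handed in at 19.25 s, with the arm still gripping the collar and holding it down on the sleeve. I got no verdict, so everything below is my own measurement.

**What I did:** I turned the shaft about 1.36 rad clockwise, so its flat faces the key guide. I then took the set-screw collar, lowered it over the shaft with the screw on the flat, and pressed until it hit a hard stop.

**Last checks:**
- **Sleeve at its stop:** In the last steps the push rose from 12 to 34 N while the tool moved only about 0.2 mm. I then eased off to about 26 N. The thin brass edge still visible in the side picture puts the collar's underside at about 76 mm.
- **Tool height:** It read 79.8 mm, which agrees with where I gripped the collar.
- **Angles:** By the gripper's readings, the flat was left at 0.19 rad in the world frame and the collar sits at the same angle. I estimated the block at 0.189 rad. The tool is vertical to about 0.002 rad.
- **Bystanders:** None appear to have moved in the last top picture. I compared them by eye only.

**What disagreed:**
- The cameras and the arm differed by 1–2 mm, so the collar may sit up to about 2 mm off the shaft's axis.
- A side force of about 9 N stayed on the tool during the hold.
- A coarse overlay first made the collar look 1–2 mm too high; the finer check of the brass edge did not support that.

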